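Set the cast gauge to the red mark

TASK

Take the cream cast with the red line out of the wooden rack and set it down in the middle of the gauge's nest, flat between the two cheeks, with its red-line side towards the pointer; don't drop it. Then let go of it and turn the gauge's black knob a little at a time, using only the knob, until the orange pointer tip stands at the red line. Leave the blue cast in its bay and everything else standing where it is.

Things in the scene. Friction and masses are not known exactly. Their poses are not given: they have to be found in the camera images.
- marked_cast: Loose cream cast, 150 g: block 44 (x) x 56 (y) x 26 mm high, four teeth on top (x +3 to +19, up to z 36 mm). Origin: centre of underside. Red line 4 mm wide at y = -6 mm over the ledge and down the -x face. Starts in either rack bay, axes along the rack's; there grip it across x only, in the nest across y only: put it down on the bench (z 0 to 2 mm) between and take it again the other way.
- red_mark (a point): The point where the red line of the marked cast crosses the upper edge of its -x face: (-22, -6, 26) mm in the cast's frame. Axes as the cast.
- blue_cast: Loose blue cast of the same size and shape without red line, in the other bay; it stays there.
- cast_rack: Fixed wooden rack. Floor 70 (x) x 152 (y) mm, 6 mm thick; three cheeks 60 mm long in x, 8 mm thick, up to z = 46 mm, at y = -72, 0, +72 mm; two bays 64 mm wide centred at y = -36 and +36 mm, open to -x, +x and above; casts stand on the floor, 4 mm from the cheeks. Origin at the centre of its underside.
- gauge: Fixed. Origin: underside, below the nest centre. Base x -85..45, y -90..80 mm, nest floor z 10 mm. Cheeks along y (-42..42), inner faces x = -26 and +26 mm; -x cheek (pointer side) to z 34, +x cheek leans out above z 34, to z 50 mm; open at both y ends. Seated cast: axes as the gauge, red-line face at -x, origin at (0, 0, 10) mm. Blue knob housing 36 mm square at (-64, -62), to z 46 mm.
- pointer_carriage: Small dark carriage with the pointer, sliding along the gauge's y axis within -30 to +30 mm; up to z = 40 mm of the gauge. Moved only by the knob: never push it.
- pointer_tip (a point): Tip of the orange pointer, at x = -26, z = 38.5 mm in the gauge's frame, above the top of the -x cheek; axes as the gauge. At the end its y must agree with the red mark's.
- aim_knob (a joint): Knob angle, rad, counter-clockwise from above positive, -3.7 to +3.7; no spring, friction 0.03 N m, stays where left. The pointer's y in the gauge is 8 mm per rad of this value: counter-clockwise moves it to the gauge's +y. Starts between 0.9 and 1.8.
- knob_grip (a point): Centre of the top of the knob, on its vertical axis at (-64, -62, 80) mm in the gauge's frame; axes turn with the knob. Black bar grip 34 mm along its x, 11 mm thick along its y, from 22 mm below this point up to it, above a disc of 36 mm diameter. Pinch the bar from above across its 11 mm.
- pink_beaker: Bystander, stands upright, origin at the centre of its underside; leave it standing where it is. Pink cylinder, 78 mm diameter, 104 mm high.
- wax_cup: Bystander, stands upright, origin at the centre of its underside; leave it standing where it is. Small clear cup with yellowish content, 45 mm diameter, 36 mm high.
- glue_bottle: Bystander, stands upright, origin at the centre of its underside; leave it standing where it is. White bottle with nozzle, 36 mm diameter, 110 mm high.
- mint_box: Bystander, stands upright, origin at the centre of its underside; leave it standing where it is. Blue flat box, 23 by 45 mm, 89 mm high.
- dropper_white: Bystander, stands upright, origin at the centre of its underside; leave it standing where it is. White dropper bottle, 41 mm diameter, 82 mm high.
Things that resemble listed ones, but are neither listed nor needed, are in the scene too. What is shaped like the marked_cast but green or pink is not meant.

How it is judged:
On the way, in this order (a step that is already met when the one before it is completed fails the run):
1. the marked cast stands flat in the nest, red line towards the pointer, released (x of marked_cast in the frame of gauge between -0.006 and 0.006 m and y of marked_cast in the frame of gauge between -0.01 and 0.01 m and z of marked_cast in the frame of gauge below 0.0125 m and angle between marked_cast's own z axis and vertical below 0.08 rad and angle between the x axis of marked_cast and the x axis of gauge, either way round below 0.2 rad and x of red_mark in the frame of gauge below -0.01 m and contact force between the fingers and marked_cast below 0.1 N and linear speed of marked_cast below 0.03 m/s), for 0.2 s.
2. the pointer tip stands at the red line (y of red_mark in the frame of pointer_tip between -0.0025 and 0.0025 m and velocity of joint aim_knob between -0.1 and 0.1 rad/s), for 0.2 s.
At the end, for the whole second after the job is handed in: The marked cast rests flat on the nest floor between the cheeks, red line towards the pointer, its centre within 10 mm of the nest's middle along the cheeks, and the pointer tip is within 2.5 mm (along the cheeks) of the middle of the red line; knob and cast at rest (all of step 1 and y of red_mark in the frame of pointer_tip between -0.0025 and 0.0025 m and velocity of joint aim_knob between -0.05 and 0.05 rad/s); the robot touches nothing.
It fails at once if the marked cast is dropped (falls freely more than about 10 mm) (linear speed of marked_cast above 0.45 m/s and contact force between the fingers and marked_cast below 0.05 N).
It fails at once if the pointer or its carriage is pushed with the gripper instead of the knob (contact force between the fingers and pointer_carriage above 4 N).
It fails at once if the blue cast is moved more than 20 mm (distance of blue_cast from where it was at the start of the episode above 0.02 m).
It fails at once if a bystander is shoved more than 25 mm or knocked over (distance of any of pink_beaker, wax_cup, glue_bottle, mint_box, dropper_white from where it was at the start of the episode above 0.025 m or angle between any of pink_beaker, wax_cup, glue_bottle, mint_box, dropper_white's own z axis and vertical above 0.35 rad).
It also fails if it takes over 72 s, if anything falls off the work surface, if the arm or the gripper's body presses on something with over 40 N, if the wrist force passes 120 N, or if a joint passes its speed limit or range.

ROBOT

A 6-joint arm with a two-finger parallel gripper is mounted at the origin on a cart in front of the work surface, level with it; the furniture and walls round the work are solid. World frame = base frame: x ahead of the robot, y to its left, z up, the work surface at z = 0. Lengths are in m, angles in rad, forces in N, time in s.
With the tool pointing down it reaches from about 0.425 to 0.95 m from the base axis. Payload 3.5 kg.
Tool frame: the origin (TCP) lies midway between the tips of the shut fingers; the grasp point (between the pads) lies 19 mm behind it (ctrl.hold_point_z is the distance from the TCP to the grasp point, in m); z points along the fingers, y is the line along which they close (so a half turn about z gives the same grasp; the last joint's range is limited). The gripper opens to 85 mm and grips with 20 to 120 N. Pads are 22 mm wide; open, the fingers measure 114 mm over their backs; the gripper's body (76 mm by 85 mm) begins 54 mm behind the grasp point. The pads swing forward as they close: fully open they stand 13 mm farther back than shut.
Start: joints at [-1.406, 0.286, 1.577, -0, 1.279, -0.15], TCP at [0.209, -0.642, 0.231] pointing down, gripper open.
Joint ranges: [-2.77, 2.77], [-0.9, 2.22], [0.21, 2.48], [-1.53, 4.67], [0.24, 2.81], [-2.84, 2.84]. Speed limits (rad/s): [2.79, 2.79, 3.14, 3.14, 3.14, 3.14].

INTERFACE

Orientations are given as a unit quaternion [x, y, z, w].
In Python, from plant import readout, cams, sign_off, ctrl gives the robot as it stands. The module is installed in compiled form; this text tells all that it offers.
- The arm moves only by the tool step_arm, never from a script. Its argument "increments" is a list of rows, each a list of 2 entries, a list of its own where there are three numbers: the shift along the world's x, y, z in mm, then the turn, a rotation vector about the world's x, y, z in rad. In form: [[[x, y, z], [rx, ry, rz]], ...]. A call has 1 to 8 rows; each row shifts and turns the commanded pose from where the row before left it; what a row does not reach is not made up. A row lasts 1/12 s, in which the tool goes at most 41.7 mm and 7.16 degrees, less where a joint would pass 70% of its speed; a pose out of reach is approached as far as the arm can. A call is refused whole if a number of a shift passes 41.7 or a number of a turn 0.125, either way. A call with a gripper value outside its range is refused whole. "fingers" is the opening, from -1 (shut) to 1 (fully open), set as the call begins (left out, the last holds). The fingers move at their own pace and stop on an object; "grip_force" is the grip in N (left out, the last holds). Time passes only in rows, so rows that do not move let the fingers close. It gives the time, the measured TCP pose, the force, the opening and the grip force at its end, in the units of the state.
- readout.get_state(): the state, without advancing time (a new reading comes with each control period).
- cams.read_camera(name): name is "scene" or "top" or "wrist"; returns the picture (420x560x3 uint8, red, green, blue); there is no depth.
- cams.get_calibration(name): a dict with "fx", "fy", "cx", "cy" (pixels), "distortion" ([k1, k2, p1, p2, k3] as OpenCV has them; the pictures are not rectified), "eye" and "rotation" of the camera in the world; the wrist camera has in their place "T_tool_cam" (4x4, takes a point from camera to tool coordinates, whose origin is the TCP and whose axes are the flange's). Camera axes: x right, y up, looking along -z (the intrinsics and any distortion apply to the point x, -y, -z); pixel columns grow to the right and rows downward; lengths in m; the calibration is good to about 2 mm. A picture is of the moment at which its call begins: read the wrist's pose just before it. get_calibration takes no time and is no camera call.
- sign_off(): hands the job in; it is judged then, once.
The state is a dict: "time": time; "qpos": joint angles; "dq": joint speeds; "joint_efforts": joint torques, N m; "eef_pos": TCP position; "tcp_rot": TCP orientation; "contact_force": force on the tool from outside, world axes, zero at the start; "wrist_torque": the same for the moment, N m; "opening": opening from 0.0 (shut) to 1.0 (fully open); "finger_force": force on a finger pad.
Only numpy, scipy, OpenCV 4.12 (cv2) and the standard library are available. Lean on these libraries where they do the work, as an engineer would, in place of code of your own. Each camera call takes 0.05 s, during which the arm holds its last target. There are 200 camera calls.

## Working session

There is one attempt and no reset: what is moved stays moved. The work goes in short steps, Python scripts to look and compute and a tool call to move; the robot and the scene stay as the last step left them, time stands still between calls to the robot, and variables do not carry over. Pictures are saved under pics/ and viewed, at most 10 in all, crops included, and the job is handed in when it is done.

Besides the shell and the picture viewer there is one more tool, called by a JSON object that holds its "method" and its "body", one argument or row to a line. step_arm: Moves the arm, as the interface text tells. Its arguments: {"type":"object","properties":{"increments":{"type":"array","items":{"type":"array"}},"fingers":{"type":"number"},"grip_force":{"type":"number"}},"required":["increments"]}

```bash
mkdir -p pics
cat > h.py <<'E'
import numpy as np, cv2
from plant import readout, cams, ctrl
from scipy.spatial.transform import Rotation as R
def cam(name, st=None):
    c=cams.get_calibration(name); K=np.array([[c['fx'],0,c['cx']],[0,c['fy'],c['cy']],[0,0,1.]])
    if 'eye' in c: eye=np.array(c['eye']); Rm=np.array(c['rotation'])
    else:
        st=st or readout.get_state(); T=np.array(c['T_tool_cam']); Rt=R.from_quat(st['tcp_rot']).as_matrix()
        eye=np.array(st['eef_pos'])+Rt@T[:3,3]; Rm=Rt@T[:3,:3]
    if Rm.shape!=(3,3): Rm=R.from_quat(Rm).as_matrix()
    return K,np.array(c['distortion'],float),eye,Rm
def pix2w(C,uv,z):
    K,d,eye,Rm=C; p=cv2.undistortPoints(np.array(uv,float).reshape(-1,1,2),K,d).reshape(-1,2)
    D=np.c_[p[:,0],-p[:,1],-np.ones(len(p))]@Rm.T
    z=np.broadcast_to(z,len(p)); return eye+D*((z-eye[2])/D[:,2])[:,None]
def w2pix(C,P):
    K,d,eye,Rm=C; q=(np.atleast_2d(P)-eye)@Rm; q=q*[1,-1,-1]
    return cv2.projectPoints(q,np.zeros(3),np.zeros(3),K,d)[0].reshape(-1,2)
def save(im,f,crop=None,s=1):
    if crop: im=im[crop[1]:crop[3],crop[0]:crop[2]]
    cv2.imwrite('pics/'+f,cv2.resize(im[:,:,::-1],None,fx=s,fy=s,interpolation=cv2.INTER_CUBIC))
E
python3 - <<'E'
from h import *
for n in ['scene','top']:
    im=cams.read_camera(n); save(im,n+'0.png',s=1.42); cv2.imwrite(f'{n}0_raw.png',im[:,:,::-1]); C=cam(n); print(n,C)
print(ctrl.hold_point_z, readout.get_state())
E
```

```text
scene (array([[509.39279097,   0.        , 270.19344954],
       [  0.        , 509.39279097, 215.59754206],
       [  0.        ,   0.        ,   1.        ]]), array([-0.11680317,  0.        ,  0.        ,  0.        ,  0.        ]), array([0.03039907, 0.7905467 , 0.97256749]), array([[-0.78764527,  0.43961238, -0.43168957],
       [-0.61578285, -0.53819226,  0.57546553],
       [ 0.02064979,  0.71908974,  0.69461035]]))
top (array([[411.73347996,   0.        , 282.5476479 ],
       [  0.        , 411.73347996, 205.44155819],
       [  0.        ,   0.        ,   1.        ]]), array([-0.11178445,  0.        ,  0.        ,  0.        ,  0.        ]), array([0.50234366, 0.06021332, 1.18314244]), array([[-0.02428083,  0.99610288, -0.08479086],
       [-0.99969571, -0.02382404,  0.00639506],
       [ 0.00435008,  0.08492033,  0.99637825]]))
0.0187 {'time': 0.1, 'qpos': array([-1.40603868e+00,  2.87130436e-01,  1.57804215e+00,  1.14487334e-05,
        1.27859103e+00, -1.49973726e-01]), 'dq': array([ 0.00062746, -0.00203078, -0.00268657,  0.00098715, -0.00120089,
       -0.00025698]), 'joint_efforts': array([ 6.12626372e-04, -4.07298267e+01, -2.93698740e+01, -1.44493506e-04,
        3.41639236e-03, -1.79709282e-06]), 'eef_pos': array([ 0.20890249, -0.64123367,  0.23004366]), 'tcp_rot': array([ 9.87643229e-01,  1.56715265e-01, -2.54399669e-06, -1.08549317e-03]), 'contact_force': array([-0.25185395, -1.0572399 ,  0.62314623]), 'wrist_torque': array([-0.03245438, -0.03716863, -0.01913545]), 'finger_force': 0.0, 'opening': 1.0004972223474775}
```

View pics/top0.png

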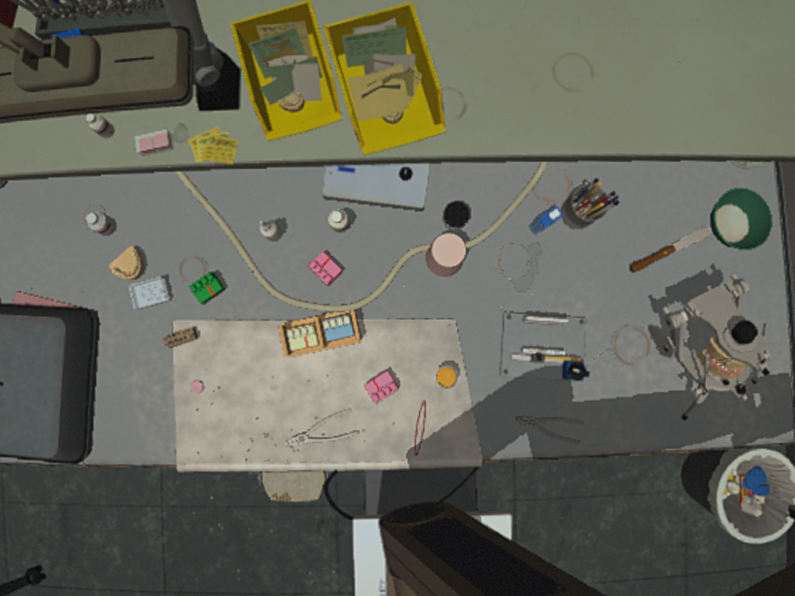

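View pics/scene0.png

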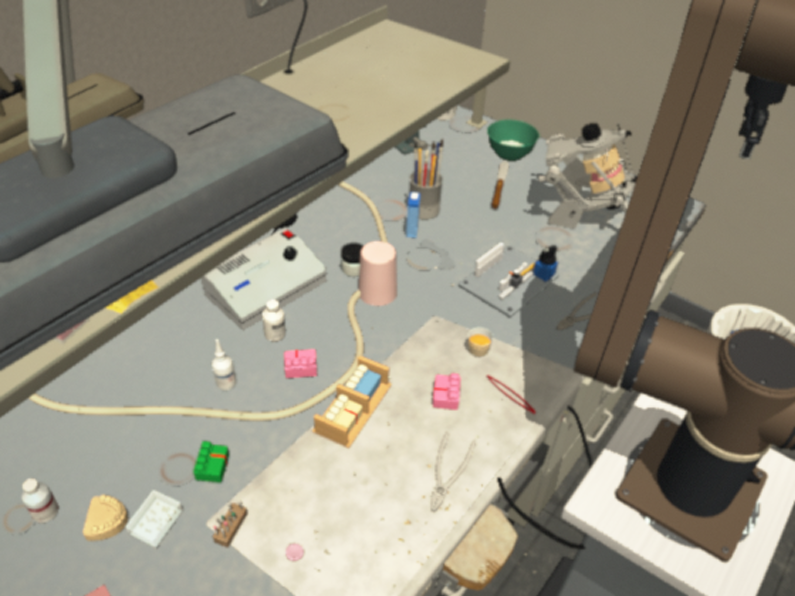

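Top view (1.42x): the rack is at (320,332), with the cream cast in its left bay (300,338) and the blue cast at (338,327). The gauge is at (545,345), with its knob near (575,370). Possible mix-ups are the pink casts at (325,268) and (381,385), the green cast at (206,287), the tooth model at (126,263) and the brown brush block at (181,337). I choose the cream cast at (300,338) and will check it close up.

Run:
```python
from h import *
t=cv2.imread('top0_raw.png'); s=cv2.imread('scene0_raw.png')
a=cv2.resize(t[210:260,190:265],(400,266),interpolation=cv2.INTER_CUBIC)
b=cv2.resize(t[210:275,345:425],(400,325),interpolation=cv2.INTER_CUBIC)
c=cv2.resize(s[245:320,215:280],(400,461),interpolation=cv2.INTER_CUBIC)[:,:]
d=cv2.resize(s[165:225,315:400],(400,282),interpolation=cv2.INTER_CUBIC)
o=np.zeros((600,800,3),np.uint8); o[:266,:400]=a; o[270:595,:400]=b; o[:300,400:]=cv2.resize(c,(400,300)); o[305:587,400:]=d
cv2.imwrite('pics/crop1.png',o)
```

```text
(no output)
```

View pics/crop1.png

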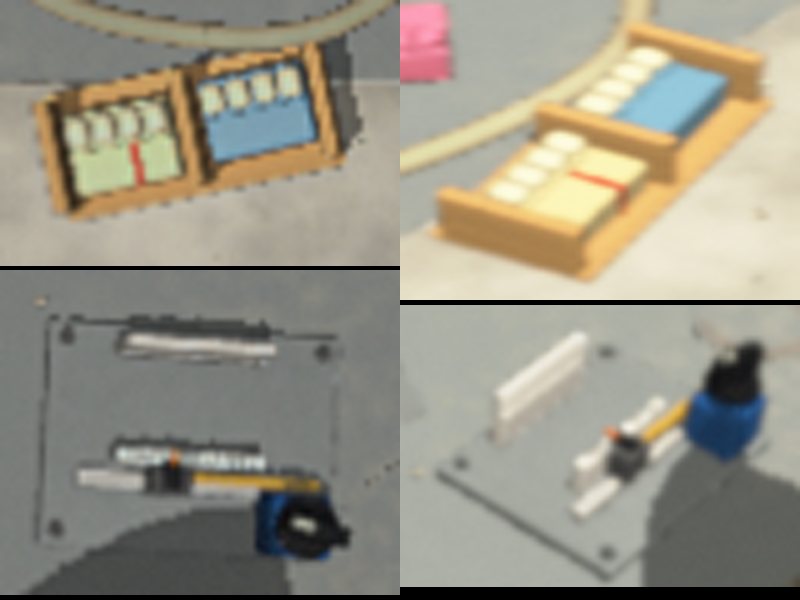

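The cream cast with the red line is in the left (+y) bay, with its red-line face towards the robot, and the blue cast is in the right bay. The gauge's nest opens towards ±y and the pointer is on the robot side.

```bash
cat >> h.py <<'E'
from scipy.optimize import least_squares
def fit(C,L,uv,p0=(0.5,0,0),z0=0):
    """planar pose (x,y,yaw) of object with local points L seen at uv"""
    L=np.array(L,float)/1000; uv=np.array(uv,float)
    def W(p): 
        c,s=np.cos(p[2]),np.sin(p[2]); return np.c_[p[0]+c*L[:,0]-s*L[:,1],p[1]+s*L[:,0]+c*L[:,1],L[:,2]+z0]
    f=lambda p:(w2pix(C,W(p))-uv).ravel()
    r=least_squares(f,p0,x_scale=[.01,.01,.1]); return r.x,np.round(r.fun.reshape(-1,2),1)
def bb(C,uv,z): return np.round(pix2w(C,uv,z),3)
E
python3 - <<'E'
from h import *
C=cam('top')
b=lambda u,v:(345+u/5,210+(v-270)/5)
a=lambda u,v:(190+u/5.333,210+v/5.32)
print('gauge',fit(C,[[45,80,10],[45,-90,10],[-85,80,10],[-34,42,34],[-34,-42,34]],[b(48,318),b(335,338),b(38,540),b(114,460),b(264,468)],(.5,-.4,0)))
print('rack cheeks',fit(C,[[30,76,46],[-30,76,46],[30,-76,46],[-30,-76,46]],[a(38,103),a(60,213),a(318,42),a(342,160)],(.5,.1,.2)))
print('red',bb(C,[a(134,143),a(141,184)],.032))
for n,uv,z in [('pinkbeaker',(447,246),.104),('wax',(447,376),.036),('dropper',(338,217),.07),('glue',(269,228),.09),('pink1',(325,268),.03),('pink2',(381,385),.03),('green',(206,287),.03)]:
    print(n,bb(C,[np.array(uv)/1.42],z))
g,_=fit(C,[[45,80,10],[45,-90,10],[-85,80,10],[-34,42,34],[-34,-42,34]],[b(48,318),b(335,338),b(38,540),b(114,460),b(264,468)],(.5,-.4,0))
print('tip',bb(C,[b(174,456)],.0385),'knob ends')
E
```

```text
gauge (array([ 0.50541635, -0.22806964, -0.0916076 ]), array([[-0. , -0.3],
       [ 0.7, -0.5],
       [-0.6,  0.8],
       [ 0.2, -0.1],
       [-0.3,  0.1]]))
rack cheeks (array([0.52281827, 0.21241616, 0.17860954]), array([[-0.5, -0.2],
       [-0.6,  0.4],
       [ 0.7,  0.3],
       [ 0.4, -0.6]]))
red [[0.517 0.243 0.032]
 [0.495 0.24  0.032]]
pinkbeaker [[ 0.678 -0.034  0.104]]
wax [[ 0.433 -0.032  0.036]]
dropper [[0.745 0.172 0.07 ]]
glue [[0.723 0.302 0.09 ]]
pink1 [[0.651 0.203 0.03 ]]
pink2 [[0.418 0.097 0.03 ]]
green [[0.619 0.444 0.03 ]]
tip [[ 0.476 -0.216  0.038]] knob ends
```

{"method": "step_arm", "body": {
  "increments": [
    [[21,29.5,3],[0,0,0.1]],
    [[21,29.5,3],[0,0,0.1]],
    [[21,29.5,3],[0,0,0.1]],
    [[21,29.5,3],[0,0,0.1]],
    [[21,29.5,3],[0,0,0.1]],
    [[21,29.5,3],[0,0,0.1]],
    [[21,29.5,3],[0,0,0.1]]
  ],
  "fingers": 1
}}

```text
time: 0.68
eef_pos: [0.3566, -0.4335, 0.2519]
tcp_rot: [0.873, 0.488, 0.0, -0.0]
contact_force: [-0.4, -0.5, 0.7]
opening: 0.998
finger_force: 0.0
```

{"method": "step_arm", "body": {
  "increments": [
    [[21,29.5,3],[0,0,0.1]],
    [[21,29.5,3],[0,0,0.1]],
    [[21,29.5,3],[0,0,0.1]],
    [[21,29.5,3],[0,0,0.1]],
    [[21,29.5,3],[0,0,0.1]],
    [[10,29.5,3],[0,0,0.1]],
    [[0,0,0],[0,0,0.035]],
    [[0,0,0],[0,0,0]]
  ]
}}

```text
time: 1.35
eef_pos: [0.4716, -0.2565, 0.2701]
tcp_rot: [0.677, 0.736, -0.0, -0.0]
contact_force: [-1.6, -0.1, -0.9]
opening: 1.004
finger_force: 0.0
```

Run:
```python
from h import *
st=readout.get_state(); im=cams.read_camera('wrist'); C=cam('wrist',st); cv2.imwrite('w1.png',im[:,:,::-1])
save(im,'w1.png',s=1.42)
print(st['eef_pos'],st['tcp_rot'],C[2],C[3],C[0])
print(w2pix(C,[[.505,-.228,.01],[.476,-.216,.038]]))
```

```text
[ 0.47155321 -0.25650805  0.2700998 ] [ 6.77184553e-01  7.35813185e-01 -4.30456502e-05 -1.87360788e-04] [ 0.4649515  -0.17522042  0.41391854] [[ 9.96646575e-01 -7.75028808e-02 -2.62470759e-02]
 [ 8.18260601e-02  9.45224066e-01  3.15999937e-01]
 [ 3.18462338e-04 -3.17087950e-01  9.48396083e-01]] [[328.15120817   0.         275.75880298]
 [  0.         328.15120817 207.88442701]
 [  0.           0.           1.        ]]
[[304.79865694 146.40538694]
 [282.46523271 137.04911877]]
```

View pics/w1.png

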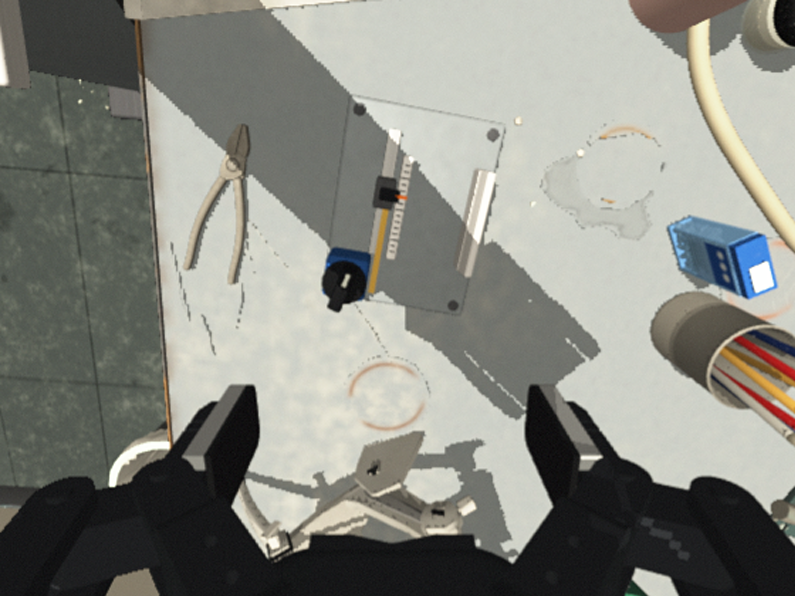

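The wrist view shows the gauge from above. Base corners are at (350,95), (506,124) and (461,315), the -x cheek runs (409,157)–(391,258), the pointer tip is at (406,198) and the knob at (345,281). The nest is free.

Run:
```python
from h import *
im=cv2.imread('w1.png')
st=readout.get_state(); C=cam('wrist',st); q=lambda *p:np.array(p)/1.42
L=[[-85,80,10],[45,80,10],[45,-90,10],[-26,42,34],[-26,-42,34]]
uv=[q(350,95),q(506,124),q(461,315),q(413,158),q(396,258)]
g,r=fit(C,L,uv,(.5,-.23,-.09)); print(g,r)
tip=pix2w(C,[q(407,198)],.0385)[0]; kn=pix2w(C,[q(345,281)],.08)[0]
c,s=np.cos(g[2]),np.sin(g[2]); T=np.array([[c,s],[-s,c]])
print('tip',T@(tip[:2]-g[:2]),'knob',T@(kn[:2]-g[:2]),kn)
save(im[:,:,::-1],'w1c.png',(215,60,365,240),4)
```

```text
[ 0.50520437 -0.23219938 -0.09285974] [[-1.  -0.7]
 [ 0.7 -0.3]
 [ 0.3  0.7]
 [ 0.6 -0.6]
 [-0.6  1.4]]
tip [-0.02577156  0.01060325] knob [-0.06253831 -0.05288927] [ 0.43803128 -0.27906184  0.08      ]
```

{"method": "step_arm", "body": {
  "increments": [
    [[6,40,0],[0,0,0]],
    [[6,40,0],[0,0,0]],
    [[6,40,0],[0,0,0]],
    [[6,40,0],[0,0,0]],
    [[6,40,0],[0,0,0]],
    [[6,40,0],[0,0,0]],
    [[6,40,0],[0,0,0]],
    [[6,40,0],[0,0,0]]
  ]
}}

```text
time: 2.07
eef_pos: [0.519, 0.0625, 0.27]
tcp_rot: [0.68, 0.733, -0.0, 0.0]
contact_force: [-0.1, -0.7, -1.4]
opening: 1.001
finger_force: 0.0
```

{"method": "step_arm", "body": {
  "increments": [
    [[0,40,-10],[0,0,0]],
    [[0,40,-10],[0,0,0]],
    [[0,20,-10],[0,0,0]],
    [[0,0,0],[0,0,0]],
    [[0,0,0],[0,0,0]]
  ]
}}

```text
time: 2.48
eef_pos: [0.5186, 0.1615, 0.2391]
tcp_rot: [0.679, 0.735, -0.001, -0.001]
contact_force: [-0.4, 0.3, -0.3]
opening: 1.001
finger_force: 0.0
```

Run:
```python
from h import *
st=readout.get_state(); im=cams.read_camera('wrist'); cv2.imwrite('w2.png',im[:,:,::-1])
C=cam('wrist',st); print(st['eef_pos'],w2pix(C,[[.517,.247,.032]]))
save(im,'w2.png',s=1.42)
```

```text
[0.518622   0.16145626 0.23907182] [[281.05447426  93.90478906]]
```

View pics/w2.png

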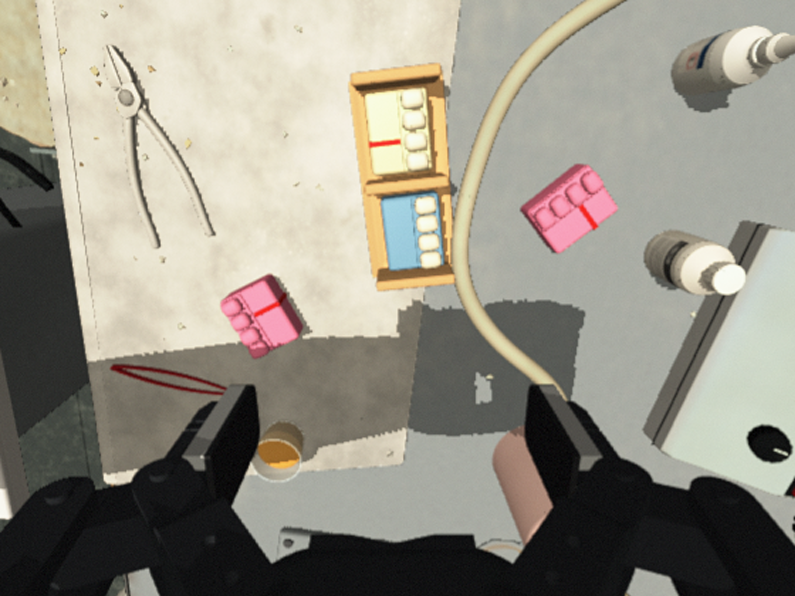

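The wrist view shows the marked cast in the upper bay at (395,133), with its red-line edge at (370,144). The blue cast is below it and the hose passes to the right of the rack at about (480,150).

Run:
```python
from h import *
st=readout.get_state(); C=cam('wrist',st); q=lambda *p:np.array(p)/1.42
print('cast',fit(C,[[-22,28,26],[-22,-28,26],[-22,-6,26]],[q(365,92),q(371,175),q(369,144)],(.517,.247,.18),.006))
print('rack',fit(C,[[-30,76,46],[30,76,46],[-30,4,46],[30,4,46]],[q(350,73),q(441,64),q(364,186),q(451,177)],(.52,.21,.18)))
print(bb(C,[q(472,150),q(462,200)],.01))
C=cam('top'); t=cv2.imread('top0_raw.png')
im=cv2.imread('w2.png'); cv2.imwrite('pics/w2c.png',cv2.resize(im[35:210,235:350],None,fx=3.4,fy=3.4,interpolation=cv2.INTER_CUBIC))
```

```text
cast (array([0.51790274, 0.2466054 , 0.13763597]), array([[ 0.1,  0.2],
       [ 0.1,  0.1],
       [-0.1, -0.3]]))
rack (array([0.52650782, 0.2109876 , 0.18503348]), array([[ 0.5,  1. ],
       [ 0.4, -0.3],
       [ 0.4, -0.3],
       [-1.3, -0.6]]))
[[0.575 0.239 0.01 ]
 [0.572 0.201 0.01 ]]
```

View pics/w2c.png

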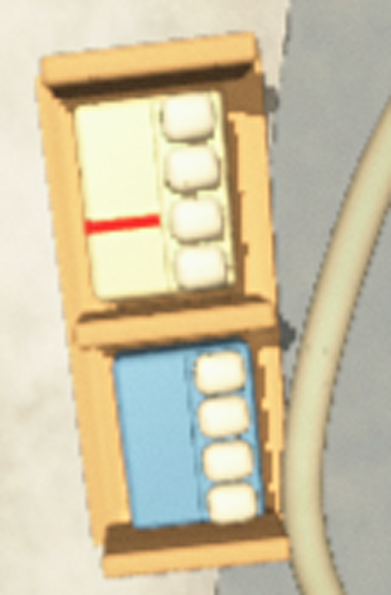

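Run:
```python
from h import *
st=readout.get_state(); C=cam('wrist',st); q=lambda u,v:(235+u/3.4-.35,35+v/3.4-.35)
p,r=fit(C,[[-22,28,26],[-22,-28,26],[-22,-6,26],[22,-28,26]],[q(76,106),q(94,299),q(85,227),q(241,291)],(.517,.247,.18),.006)
print('cast',p,r)
print('rack',fit(C,[[-30,76,46],[30,76,46],[-30,4,46],[30,4,46],[30,68,46]],[q(40,60),q(256,36),q(78,322),q(276,300),q(258,68)],(.52,.21,.18)))
print(st['eef_pos'],np.array(p[:2])-st['eef_pos'][:2], st['tcp_rot'], st['qpos'])
x,y=st['tcp_rot'][:2]; print('closing',2*np.arctan2(y,x)-np.pi/2)
```

```text
cast [0.51835635 0.24689028 0.1603245 ] [[-0.  -0.6]
 [ 0.1  1. ]
 [ 0.7 -0. ]
 [-0.8 -0.3]]
rack (array([0.52628611, 0.21121225, 0.19003685]), array([[-0. ,  0.1],
       [ 0.4, -0.9],
       [-1.1,  1.2],
       [ 0.2,  0.8],
       [ 0.5, -0.9]]))
[0.51918422 0.16067348 0.23994216] [-0.00082787  0.0862168 ] [ 6.79073609e-01  7.34069924e-01 -6.15672908e-04 -2.80869244e-05] [ 1.13740259e-01 -1.06163929e-02  1.89098398e+00 -7.98283463e-04
  1.26219516e+00  3.61869208e-02]
closing 0.07779616686521318
```

{"method": "step_arm", "body": {
  "increments": [
    [[0,30,0],[0,0,0.05]],
    [[0,30,0],[0,0,0.05]],
    [[0,26,-30],[0,0,0]],
    [[0,0,-35],[0,0,0]],
    [[0,0,-35],[0,0,0]],
    [[0,0,-30],[0,0,0]],
    [[0,0,0],[0,0,0]],
    [[0,0,0],[0,0,0]]
  ],
  "fingers": 0.5,
  "grip_force": 30
}}

```text
time: 3.2
eef_pos: [0.5188, 0.2458, 0.1094]
tcp_rot: [0.642, 0.767, -0.001, -0.001]
contact_force: [0.4, 0.3, 1.1]
opening: 0.748
finger_force: 0.0
```

Run:
```python
from h import *
st=readout.get_state(); im=cams.read_camera('wrist'); cv2.imwrite('w3.png',im[:,:,::-1])
im2=cams.read_camera('scene')
o=np.hstack([cv2.resize(im,(400,300)),cv2.resize(im2[235:325,200:320],(400,300),interpolation=cv2.INTER_CUBIC)]); save(o,'w3.png')
print(st['eef_pos'],st['opening'])
```

```text
[0.51884468 0.24577047 0.10942092] 0.7477932936958779
```

View pics/w3.png

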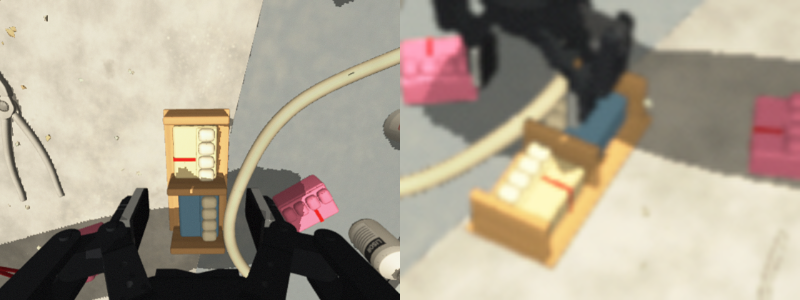

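The cast with the red line is in the upper bay. The fingers look nearer the blue cast because of parallax, so I'll check that by projection.

Run:
```python
from h import *
st=readout.get_state(); C=cam('wrist',st)
im=cv2.imread('w3.png').astype(int); b,g,r=im[...,0],im[...,1],im[...,2]
m=(r>150)&(g<70)&(b<70); m[:,:220]=0; m[:,300:]=0
ys,xs=np.nonzero(m); print('red px',xs.min(),xs.max(),ys.min(),ys.max(),len(xs))
c=np.array([.519,.247]);R2=lambda a:np.array([[np.cos(a),-np.sin(a)],[np.sin(a),np.cos(a)]])
for l in [(-22,-6),(3,-6)]: 
    w=c+R2(.177)@np.array(l)/1000; print(w2pix(C,[[*w,.032]]))
print(bb(C,[(xs.min(),ys[xs==xs.min()].mean()),(xs.max(),ys[xs==xs.max()].mean())],.032))
```

```text
red px 243 272 221 225 103
[[241.92050973 223.36458365]]
[[275.97551612 223.27115969]]
[[0.499 0.238 0.032]
 [0.52  0.241 0.032]]
```

{"method": "step_arm", "body": {
  "increments": [
    [[0,1,-30],[0,0,0]],
    [[0,0,-30],[0,0,0]],
    [[0,0,-25],[0,0,0]],
    [[0,0,-17],[0,0,0]],
    [[0,0,0],[0,0,0]],
    [[0,0,0],[0,0,0]]
  ]
}}

```text
time: 3.8
eef_pos: [0.5207, 0.2487, 0.0103]
tcp_rot: [0.641, 0.767, 0.001, 0.001]
contact_force: [0.7, 0.4, 0.9]
opening: 0.748
finger_force: 0.0
```

{"method": "step_arm", "body": {
  "increments": [
    [[0,0,0],[0,0,0]],
    [[0,0,0],[0,0,0]],
    [[0,0,0],[0,0,0]],
    [[0,0,0],[0,0,0]],
    [[0,0,0],[0,0,0]],
    [[0,0,0],[0,0,0]],
    [[0,0,0],[0,0,0]],
    [[0,0,0],[0,0,0]]
  ],
  "fingers": -1,
  "grip_force": 30
}}

```text
time: 4.47
eef_pos: [0.5215, 0.2493, 0.0116]
tcp_rot: [0.641, 0.767, 0.002, 0.002]
contact_force: [0.3, -0.4, 6.2]
opening: 0.503
finger_force: 32.9
```

{"method": "step_arm", "body": {
  "increments": [
    [[0,0,10],[0,0,0]],
    [[0,0,20],[0,0,0]],
    [[0,0,25],[0,0,0]],
    [[0,0,25],[0,0,0]],
    [[0,-10,10],[0,0,0]],
    [[0,-25,0],[0,0,-0.04]],
    [[0,-25,0],[0,0,-0.05]],
    [[0,-25,0],[0,0,-0.05]]
  ]
}}

```text
time: 5.13
eef_pos: [0.5186, 0.1624, 0.0987]
tcp_rot: [0.694, 0.72, 0.0, 0.0]
contact_force: [0.7, -1.1, -1.3]
opening: 0.508
finger_force: 32.0
```

{"method": "step_arm", "body": {
  "increments": [
    [[0,-25,0],[0,0,-0.05]],
    [[0,-25,0],[0,0,-0.05]],
    [[0,-25,0],[0,0,-0.03]],
    [[0,-25,-10],[0,0,0]],
    [[0,-20,-15],[0,0,0]],
    [[0,-14,-20],[0,0,0]],
    [[0,0,-10],[0,0,0]],
    [[0,0,0],[0,0,0]]
  ]
}}

```text
time: 5.8
eef_pos: [0.5163, 0.0291, 0.0406]
tcp_rot: [0.739, 0.673, -0.002, -0.002]
contact_force: [-0.3, 0.8, -1.6]
opening: 0.503
finger_force: 31.9
```

Run:
```python
from h import *
st=readout.get_state(); im=cams.read_camera('wrist'); cv2.imwrite('w4.png',im[:,:,::-1])
im2=cams.read_camera('scene')
o=np.hstack([cv2.resize(im,(400,300)),cv2.resize(im2[205:325,200:360],(400,300),interpolation=cv2.INTER_CUBIC)]); save(o,'w4.png')
x,y=st['tcp_rot'][:2];print(st['eef_pos'],st['opening'],2*np.arctan2(y,x)-np.pi/2,st['contact_force'])
```

```text
[0.51630071 0.02910563 0.04057141] 0.5033299283970176 -0.09314333148146492 [-0.28268234  0.77606162 -1.63500155]
```

View pics/w4.png

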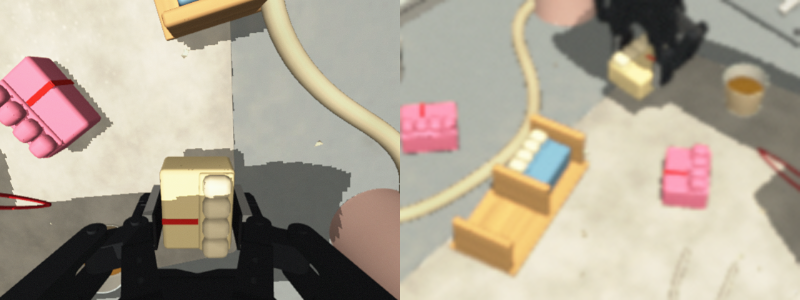

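The cream cast is held level with its teeth towards +x. The blue cast is still in its bay. The drop spot is clear.

{"method": "step_arm", "body": {
  "increments": [
    [[0,0,-12],[0,0,0]],
    [[0,0,-12],[0,0,0]],
    [[0,0,-6],[0,0,0]],
    [[0,0,-3],[0,0,0]],
    [[0,0,-1],[0,0,0]],
    [[0,0,0],[0,0,0]],
    [[0,0,0],[0,0,0]],
    [[0,0,0],[0,0,0]]
  ]
}}

```text
time: 6.57
eef_pos: [0.5195, 0.0297, 0.0098]
tcp_rot: [0.739, 0.674, 0.0, 0.0]
contact_force: [0.3, -0.3, -1.3]
opening: 0.508
finger_force: 32.0
```

{"method": "step_arm", "body": {
  "increments": [
    [[0,0,-2],[0,0,0]],
    [[0,0,0],[0,0,0]],
    [[0,0,0],[0,0,0]]
  ]
}}

```text
time: 6.82
eef_pos: [0.5193, 0.0296, 0.0076]
tcp_rot: [0.739, 0.674, 0.0, 0.0]
contact_force: [-0.3, 0.6, -0.7]
opening: 0.51
finger_force: 32.0
```

{"method": "step_arm", "body": {
  "increments": [
    [[0,0,-2],[0,0,0]],
    [[0,0,0],[0,0,0]],
    [[0,0,0],[0,0,0]]
  ]
}}

```text
time: 7.07
eef_pos: [0.5194, 0.0296, 0.0075]
tcp_rot: [0.738, 0.674, -0.0, -0.0]
contact_force: [-5.8, 1.0, 13.3]
opening: 0.507
finger_force: 33.7
```

{"method": "step_arm", "body": {
  "increments": [
    [[0,0,0],[0,0,0]],
    [[0,0,0],[0,0,0]],
    [[0,0,0],[0,0,0]],
    [[0,0,0],[0,0,0]]
  ],
  "fingers": 0.6
}}

```text
time: 7.4
eef_pos: [0.5189, 0.0297, 0.0051]
tcp_rot: [0.739, 0.674, -0.0, -0.0]
contact_force: [1.0, 0.3, 0.2]
opening: 0.801
finger_force: 0.0
```

{"method": "step_arm", "body": {
  "increments": [
    [[0,0,25],[0,0,0]],
    [[0,0,35],[0,0,0]],
    [[0,0,35],[0,0,-0.1]],
    [[0,0,0],[0,0,-0.12]],
    [[0,0,0],[0,0,-0.12]],
    [[0,0,0],[0,0,-0.12]],
    [[0,0,0],[0,0,-0.12]],
    [[0,0,0],[0,0,-0.12]]
  ],
  "fingers": 1
}}

```text
time: 8.07
eef_pos: [0.5188, 0.0297, 0.1001]
tcp_rot: [0.926, 0.377, -0.0, -0.0]
contact_force: [-0.1, -0.8, -0.5]
opening: 0.997
finger_force: 0.0
```

{"method": "step_arm", "body": {
  "increments": [
    [[0,0,0],[0,0,-0.12]],
    [[0,0,0],[0,0,-0.12]],
    [[0,0,0],[0,0,-0.12]],
    [[0,0,0],[0,0,-0.12]],
    [[0,0,0],[0,0,-0.12]],
    [[0,0,0],[0,0,-0.12]],
    [[0,0,0],[0,0,-0.12]],
    [[0,0,0],[0,0,-0.03]]
  ]
}}

```text
time: 8.73
eef_pos: [0.5188, 0.0297, 0.0999]
tcp_rot: [0.999, -0.047, -0.0, -0.0]
contact_force: [1.2, 0.3, -0.2]
opening: 0.999
finger_force: 0.0
```

Run:
```python
from h import *
st=readout.get_state(); im=cams.read_camera('wrist'); cv2.imwrite('w5.png',im[:,:,::-1])
C=cam('wrist',st)
x,y=st['tcp_rot'][:2];print(st['eef_pos'],st['opening'],2*np.arctan2(y,x)-np.pi/2,w2pix(C,[[.519,.03,.027]]))
save(im,'w5.png',s=1.42)
```

```text
[0.51879895 0.0297257  0.09991449] 0.9988788844769529 -1.6656667405288679 [[275.60631176 220.12268724]]
```

View pics/w5.png

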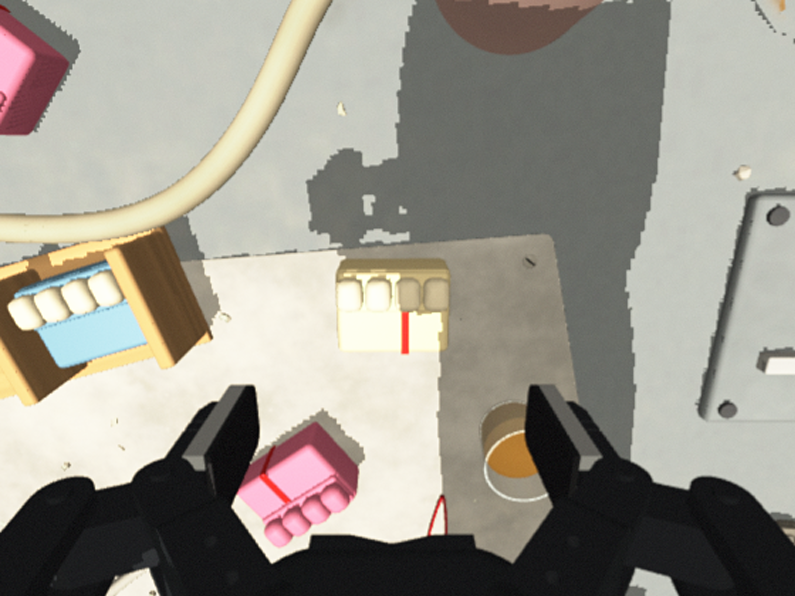

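The cast stands upright on the bench, with its -x top edge at (338,350)–(443,351) and the red line at (405,353). The wax cup is clear of it.

Run:
```python
from h import *
im=cv2.imread('w5.png'); st=readout.get_state(); C=cam('wrist',st); q=lambda *p:np.array(p)/1.42
p,r=fit(C,[[-22,28,26],[-22,-28,26],[-22,-6,26]],[q(338,351),q(446,351),q(405,353)],(.519,.03,-.09),.002)
print(p,r, p[:2]-st['eef_pos'][:2])
h=im.astype(int); m=(h[...,2]>130)&(h[...,1]<70)&(h[...,0]<70); m[:200]=0;m[260:]=0;m[:,:270]=0;m[:,300:]=0
ys,xs=np.nonzero(m); 
for y in np.unique(ys)[::4]: print(y,xs[ys==y].min(),xs[ys==y].max())
# gauge refine from w5: base corners
print('gauge',fit(C,[[45,80,10],[-85,80,10],[45-9,80-9,10]],[q(748,195),q(700,420),q(778,216)],(.505,-.23,-.09)))
```

```text
[ 0.52007488  0.02927976 -0.09780877] [[-0.5  0.4]
 [ 1.   0.6]
 [-0.6 -0.9]] [ 0.00129376 -0.00044018]
221 284 286
225 284 286
229 284 286
233 284 286
237 284 286
241 284 286
245 284 286
gauge (array([ 0.50480866, -0.22964295, -0.09391115]), array([[ 5.5,  0.2],
       [ 0.5,  1.8],
       [-6. , -1.7]]))
```

{"method": "step_arm", "body": {
  "increments": [
    [[1,0,-30],[0,0,0]],
    [[0,0,-30],[0,0,0]],
    [[0,0,-25],[0,0,0]],
    [[0,0,-11],[0,0,0]],
    [[0,0,0],[0,0,0]],
    [[0,0,0],[0,0,0]]
  ]
}}

```text
time: 9.28
eef_pos: [0.52, 0.0297, 0.0043]
tcp_rot: [0.999, -0.045, -0.0, -0.0]
contact_force: [1.2, -0.5, 1.1]
opening: 0.996
finger_force: 0.0
```

{"method": "step_arm", "body": {
  "increments": [
    [[0,0,0],[0,0,0]],
    [[0,0,0],[0,0,0]],
    [[0,0,0],[0,0,0]],
    [[0,0,0],[0,0,0]],
    [[0,0,0],[0,0,0]],
    [[0,0,0],[0,0,0]],
    [[0,0,0],[0,0,0]],
    [[0,0,0],[0,0,0]]
  ],
  "fingers": -1
}}

```text
time: 9.95
eef_pos: [0.5217, 0.0295, 0.0063]
tcp_rot: [0.999, -0.045, 0.002, 0.0]
contact_force: [-1.3, 0.6, 7.1]
opening: 0.646
finger_force: 33.7
```

{"method": "step_arm", "body": {
  "increments": [
    [[0,0,10],[0,0,0]],
    [[0,0,25],[0,0,0]],
    [[0,0,30],[0,0,0]],
    [[0,0,30],[0,0,0]],
    [[0,-25,5],[0,0,0]],
    [[0,-30,0],[0,0,0]],
    [[0,-30,0],[0,0,0]],
    [[0,-30,0],[0,0,0]]
  ]
}}

```text
time: 10.62
eef_pos: [0.5196, -0.0861, 0.1051]
tcp_rot: [0.999, -0.045, 0.0, 0.0]
contact_force: [1.1, 0.7, -0.4]
opening: 0.648
finger_force: 32.9
```

{"method": "step_arm", "body": {
  "increments": [
    [[-3,-30,0],[0,0,0]],
    [[-3,-30,0],[0,0,0]],
    [[-3,-30,0],[0,0,0]],
    [[-3,-30,0],[0,0,0]],
    [[-3,-25,0],[0,0,0]],
    [[0,0,0],[0,0,0]],
    [[0,0,0],[0,0,0]],
    [[0,0,0],[0,0,0]]
  ]
}}

```text
time: 11.28
eef_pos: [0.5046, -0.2296, 0.1042]
tcp_rot: [0.999, -0.045, -0.0, -0.0]
contact_force: [0.1, 0.2, -1.3]
opening: 0.651
finger_force: 32.9
```

Run:
```python
from h import *
st=readout.get_state(); im=cams.read_camera('wrist'); cv2.imwrite('w6.png',im[:,:,::-1])
s=cams.read_camera('scene');t=cams.read_camera('top');cv2.imwrite('s6.png',s[:,:,::-1]);cv2.imwrite('t6.png',t[:,:,::-1])
x,y=st['tcp_rot'][:2];print(st['eef_pos'],st['opening'],2*np.arctan2(y,x)-np.pi/2,st['qpos'][5])
C=cam('wrist',st)
g=np.array([.505,-.230]);a=-.0925
L=np.array([[-26,42,34],[-26,-42,34],[45,80,10],[45,-90,10],[-85,80,10],[-64,-62,80]])/1000.
W=np.c_[g[0]+np.cos(a)*L[:,0]-np.sin(a)*L[:,1],g[1]+np.sin(a)*L[:,0]+np.cos(a)*L[:,1],L[:,2]]
P=w2pix(C,W)*1.42; print(P)
o=cv2.resize(im,None,fx=1.42,fy=1.42)
save(o,'w6.png')
```

```text
[ 0.50457053 -0.22964289  0.10417281] 0.6507039976892074 -1.6613198382897794 1.0507615170650226
[[309.95265988 361.81954044]
 [475.30310579 361.93901749]
 [235.44557128 214.31053653]
 [569.65895245 214.61105827]
 [258.29193105 432.97195166]
 [533.64295908 487.24996933]]
```

View pics/w6.png

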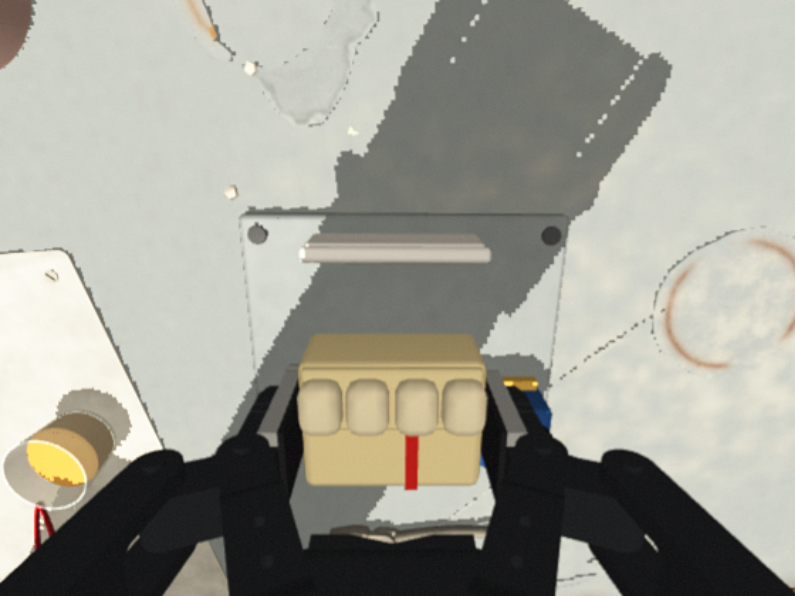

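The cast is held level over the gauge, with the red line facing the robot: edge at (306,485)–(480,485) and line at (411,487). The base's far corners are at (240,215) and (569,214), within about 1 mm of my prediction. The +x cheek's inner edge is at (301,262)–(490,262).

Run:
```python
from h import *
st=readout.get_state(); C=cam('wrist',st); q=lambda *p:np.array(p)/1.42
for z0 in (.099,.101):
  print('cast',fit(C,[[-22,28,26],[-22,-28,26],[-22,-6,26]],[q(305,486),q(481,486),q(411,488)],(.505,-.23,-.09),z0))
p,r=fit(C,[[45,80,10],[45,-90,10]],[q(240,215),q(569,214)],(.505,-.23,-.09)); print('gauge',p,r)
for L in [(26,42,34),(26,-42,34),(26,42,10)]:
  g=p;a=p[2];l=np.array(L)/1000
  print(L,w2pix(C,[[g[0]+np.cos(a)*l[0]-np.sin(a)*l[1],g[1]+np.sin(a)*l[0]+np.cos(a)*l[1],l[2]]])*1.42)
```

```text
cast (array([ 0.50245824, -0.22893265, -0.09209562]), array([[ 0.6,  0.3],
       [-0.9,  0.5],
       [ 0.3, -1. ]]))
cast (array([ 0.50415013, -0.22904106, -0.09194262]), array([[-0.5,  0.4],
       [ 0.1,  0.6],
       [ 0.5, -0.9]]))
gauge [ 0.50512889 -0.23050662 -0.08690219] [[-1.8  0.2]
 [ 1.8  0.2]]
(26, 42, 34) [[306.23957798 263.10767194]]
(26, -42, 34) [[483.84859562 262.59785702]]
(26, 42, 10) [[314.1975209 251.5946646]]
```

{"method": "step_arm", "body": {
  "increments": [
    [[1,-1.5,0],[0,0,0]],
    [[0,0,-15],[0,0,0]],
    [[0,0,-20],[0,0,0]],
    [[0,0,-20],[0,0,0]],
    [[0,0,-15],[0,0,0]],
    [[0,0,-10],[0,0,0]],
    [[0,0,0],[0,0,0]],
    [[0,0,0],[0,0,0]]
  ]
}}

```text
time: 12.1
eef_pos: [0.506, -0.2314, 0.0241]
tcp_rot: [0.999, -0.045, -0.0, -0.0]
contact_force: [0.7, 0.1, -0.6]
opening: 0.644
finger_force: 32.9
```

Run:
```python
from h import *
st=readout.get_state(); im=cams.read_camera('wrist'); cv2.imwrite('w7.png',im[:,:,::-1]); s=cams.read_camera('scene');cv2.imwrite('s7.png',s[:,:,::-1])
C=cam('wrist',st);h=im.astype(int)
def red(rgb=True):
    m=(h[...,0]>90)&(h[...,1]<.4*h[...,0])&(h[...,2]<.4*h[...,0]); m[:200]=0;m[:,:260]=0;m[:,:][:,310:]=0; return m
ys,xs=np.nonzero(red())
for y in np.unique(ys)[::3]: print(y,xs[ys==y].min(),xs[ys==y].max(),end='; ')
print(st['eef_pos'],st['contact_force'],[st['opening']])
# base edge corners in image: far edge profile
print(fit(C,[[45,80,10],[45,-90,10]],w2pix(C,[[.5571,-.155,.01],[.541,-.325,.01]]),(.5,-.23,-.09))[0])
```

```text
307 286 286; 310 286 293; 313 286 293; 316 286 293; 319 286 293; 322 286 293; 325 286 293; 328 286 293; 331 286 293; 334 286 293; 337 286 293; 340 286 293; 343 285 293; [ 0.50603539 -0.23140999  0.02414448] [ 0.72615656  0.05305584 -0.59547137] [0.6444938925071962]
[ 0.50478601 -0.23078498 -0.09437747]
```

{"method": "step_arm", "body": {
  "increments": [
    [[0,0,-5],[0,0,0]],
    [[0,0,-3],[0,0,0]],
    [[0,0,0],[0,0,0]],
    [[0,0,0],[0,0,0]]
  ]
}}

```text
time: 12.53
eef_pos: [0.5059, -0.2318, 0.0163]
tcp_rot: [0.999, -0.045, -0.0, -0.0]
contact_force: [-0.3, 0.3, -1.7]
opening: 0.642
finger_force: 32.9
```

{"method": "step_arm", "body": {
  "increments": [
    [[0,0,-1.5],[0,0,0]],
    [[0,0,0],[0,0,0]],
    [[0,0,0],[0,0,0]]
  ]
}}

```text
time: 12.78
eef_pos: [0.506, -0.2318, 0.0148]
tcp_rot: [0.999, -0.045, -0.0, -0.0]
contact_force: [-0.3, -1.2, -1.8]
opening: 0.649
finger_force: 32.9
```

{"method": "step_arm", "body": {
  "increments": [
    [[0,0,-1.5],[0,0,0]],
    [[0,0,0],[0,0,0]],
    [[0,0,0],[0,0,0]]
  ]
}}

```text
time: 13.03
eef_pos: [0.5063, -0.232, 0.0144]
tcp_rot: [0.999, -0.045, -0.0, 0.0]
contact_force: [-2.3, 1.9, 5.0]
opening: 0.648
finger_force: 33.6
```

{"method": "step_arm", "body": {
  "increments": [
    [[0,0,-0.5],[0,0,0]],
    [[0,0,0],[0,0,0]],
    [[0,0,0],[0,0,0]],
    [[0,0,0],[0,0,0]],
    [[0,0,0],[0,0,0]],
    [[0,0,0],[0,0,0]]
  ],
  "fingers": 1
}}

```text
time: 13.53
eef_pos: [0.506, -0.2318, 0.0127]
tcp_rot: [0.999, -0.045, -0.0, -0.0]
contact_force: [0.3, -0.6, -0.4]
opening: 1.002
finger_force: 0.0
```

{"method": "step_arm", "body": {
  "increments": [
    [[0,0,20],[0,0,0]],
    [[0,0,30],[0,0,0]],
    [[0,0,35],[0,0,0]],
    [[0,0,35],[0,0,0]],
    [[0,0,35],[0,0,0]],
    [[0,0,0],[0,0,0]],
    [[0,0,0],[0,0,0]],
    [[0,0,0],[0,0,0]]
  ]
}}

```text
time: 14.2
eef_pos: [0.5057, -0.2316, 0.1674]
tcp_rot: [0.999, -0.045, -0.0, -0.0]
contact_force: [0.3, -0.2, 0.0]
opening: 0.996
finger_force: 0.0
```

```bash
cat >> h.py <<'E'
G=np.array([.505,-.2305,-.0925])
def g2w(L):
    L=np.atleast_2d(np.array(L,float))/1000; c,s=np.cos(G[2]),np.sin(G[2])
    return np.c_[G[0]+c*L[:,0]-s*L[:,1],G[1]+s*L[:,0]+c*L[:,1],L[:,2]]
def w2g(W):
    W=np.atleast_2d(W); d=W[:,:2]-G[:2]; c,s=np.cos(G[2]),np.sin(G[2])
    return np.round(np.c_[c*d[:,0]+s*d[:,1],-s*d[:,0]+c*d[:,1],W[:,2]]*1000,1)
def rectify(C,im,x,y,z,sc=4):
    """ortho view of gauge plane z (mm): cols = -y, rows = -x, sc px/mm"""
    X,Y=np.meshgrid(np.arange(x[1],x[0],-1/sc),np.arange(y[1],y[0],-1/sc),indexing='ij')
    P=w2pix(C,g2w(np.c_[X.ravel(),Y.ravel(),np.full(X.size,z)])).astype(np.float32)
    return cv2.remap(im,P[:,0].reshape(X.shape),P[:,1].reshape(X.shape),cv2.INTER_LINEAR),X,Y
E
python3 - <<'E'
from h import *
st=readout.get_state(); im=cams.read_camera('wrist'); cv2.imwrite('w8.png',im[:,:,::-1]); C=cam('wrist',st)
print(st['eef_pos'])
def blob(z,x,y,cond,n):
    r,X,Y=rectify(C,im,x,y,z); hsv=cv2.cvtColor(r,cv2.COLOR_RGB2HSV); m=cond(hsv.astype(int)); 
    if m.sum()<5: print(n,'none');return
    print(n,m.sum(),'x',X[m].min().round(1),X[m].max().round(1),'y',Y[m].min().round(1),Y[m].max().round(1),'med',np.median(X[m]).round(1),np.median(Y[m]).round(1))
blob(36,(-40,20),(-45,45),lambda h:((h[...,0]<5)|(h[...,0]>174))&(h[...,1]>150)&(h[...,2]>60),'red@36')
blob(38.5,(-45,-15),(-45,45),lambda h:(h[...,0]>=6)&(h[...,0]<14)&(h[...,1]>150)&(h[...,2]>80),'orange')
blob(36,(-40,40),(-45,45),lambda h:(h[...,0]>18)&(h[...,0]<34)&(h[...,1]>60)&(h[...,2]>60),'cream')
blob(40,(-110,-20),(-100,0),lambda h:(h[...,0]>100)&(h[...,0]<125)&(h[...,1]>140),'bluehousing@40')
E
```

```text
[ 0.50567316 -0.23155268  0.16735295]
red@36 1075 x -22.8 -0.8 y -9.2 -5.5 med -11.8 -7.5
orange 528 x -37.5 -15.0 y -9.2 12.2 med -32.1 10.5
cream 44823 x -39.8 26.2 y -44.8 26.8 med 0.5 -2.8
bluehousing@40 11224 x -83.0 -40.2 y -80.0 -41.5 med -51.0 -54.2
```

Run:
```python
from h import *
im=cv2.imread('w8.png')[:,:,::-1].copy(); st=readout.get_state(); C=cam('wrist',st)
r,X,Y=rectify(C,im,(-96,-32),(-95,-30),80,.6)
hsv=cv2.cvtColor(r,cv2.COLOR_RGB2HSV); v=hsv[...,2].astype(int)
print(w2pix(C,g2w([[-64,-62,80]])))
for i in range(r.shape[0]): print('%6.1f '%X[i,0]+''.join('B' if (100<hsv[i,j,0]<125 and hsv[i,j,1]>140) else '#%*+=-. '[min(7,v[i,j]*8//200)] for j in range(r.shape[1])))
print(Y[0,0],Y[0,-1])
```

```text
[[352.16168535 289.11767799]]
 -32.0    BBBBBBBBBBBBBBBBBBBB.               
 -33.7    BBBBBBBBBBBBBBBBBBBB-               
 -35.3    BBBBBBBBB#######BBBB-               
 -37.0    BBBBBBB##%%%%%%%%#BB.               
 -38.7    BBBBBB##%%%%%%%%%%#B.               
 -40.3    BBBBB###%##%%%%%%%%%-               
 -42.0    BBBBB#%#######%%%%%%*               
 -43.7    +BBB#%##############%-              
 -45.3    =BBB%################%              
 -47.0    -BB%%#################    ---.....  
 -48.7     BB%##################.  -##%+++++. 
 -50.3     +B*##################=  =###*+==== 
 -52.0     =B*##################*  +####+=====
 -53.7     -BB###################  +####%+=+==
 -55.3      BB%##################* =#####*=+==
 -57.0      -B*##%%%##############.=#####%+===
 -58.7      .BB##%%%%%%###########*+######%+==
 -60.3         *#=  =*%%%%%%###############*==
 -62.0         =#.     .%%%%%%%#%###########+=
 -63.7          %*.     %%%%%%%%%%%#########%=
 -65.3          -+***=.-%%%%%%%%%%%##########*
 -67.0             .=*%%%%%%%%%%%%%##########%
 -68.7               -  -+*%%%%%%%%###########
 -70.3               .     .-+%%%%%###########
 -72.0                         .-+*%##########
 -73.7                             =##########
 -75.3                             =##########
 -77.0                             -##########
 -78.7                             -##########
 -80.3                             .##########
 -82.0                              %#########
 -83.7                              *#########
 -85.3                              =#########
 -87.0                              .#########
 -88.7                               +########
 -90.3                               -########
 -92.0                                *#######
 -93.7 -                              -#######
 -95.3          --                   ..%######
-30.0 -93.33333333333337
```

{"method": "step_arm", "body": {
  "increments": [
    [[-10,-8,0],[0,0,0.12]],
    [[-10,-8,0],[0,0,0.12]],
    [[-10,-8,0],[0,0,0.12]],
    [[-10,-8,0],[0,0,0.12]],
    [[-10,-8,0],[0,0,0.12]],
    [[-10,-8,0],[0,0,0.12]],
    [[-10,-7,0],[0,0,0.12]],
    [[0,0,0],[0,0,0.12]]
  ],
  "fingers": 0.2
}}

```text
time: 14.92
eef_pos: [0.4337, -0.2868, 0.1652]
tcp_rot: [0.906, 0.423, -0.001, -0.002]
contact_force: [0.4, -0.0, -0.7]
opening: 0.601
finger_force: 0.0
```

{"method": "step_arm", "body": {
  "increments": [
    [[0,0,0],[0,0,0.12]],
    [[0,0,0],[0,0,0.12]],
    [[0,0,0],[0,0,0.108]],
    [[0,0,0],[0,0,0]],
    [[0,0,0],[0,0,0]]
  ]
}}

```text
time: 15.33
eef_pos: [0.4353, -0.2861, 0.1659]
tcp_rot: [0.821, 0.571, -0.0, -0.002]
contact_force: [0.1, -0.2, -0.5]
opening: 0.602
finger_force: 0.0
```

Run:
```python
from h import *
st=readout.get_state(); im=cams.read_camera('wrist'); cv2.imwrite('w9.png',im[:,:,::-1]); C=cam('wrist',st)
x,y=st['tcp_rot'][:2];print(st['eef_pos'],2*np.arctan2(y,x)-np.pi/2,g2w([[-64,-62,80]]),w2pix(C,g2w([[-64,-62,80]])),st['qpos'])
r,X,Y=rectify(C,im,(-92,-36),(-92,-32),80,.6)
hsv=cv2.cvtColor(r,cv2.COLOR_RGB2HSV); v=hsv[...,2].astype(int)
for i in range(r.shape[0]): print('%6.1f '%X[i,0]+''.join('B' if (100<hsv[i,j,0]<125 and hsv[i,j,1]>140) else '#%*+=-. '[min(7,v[i,j]//10)] for j in range(r.shape[1])))
r,X,Y=rectify(C,im,(-45,-15),(-30,35),38.5)
hsv=cv2.cvtColor(r,cv2.COLOR_RGB2HSV).astype(int); m=(hsv[...,0]>=6)&(hsv[...,0]<14)&(hsv[...,1]>170)&(hsv[...,2]>80)&(Y>0)
if m.any(): print('orange',m.sum(),X[m].min(),X[m].max(),Y[m].min(),Y[m].max(),np.median(Y[m]))
```

```text
[ 0.43526676 -0.28606966  0.16591685] -0.35581825671905754 [[ 0.43554678 -0.28632338  0.08      ]] [[276.43562081 214.40947543]] [-7.76402401e-01  1.26394283e-02  2.00910949e+00  2.52572287e-05
  1.12345153e+00 -4.20595111e-01]
 -36.0                                     
 -37.7                                     
 -39.3                                     
 -41.0                                     
 -42.7                                     
 -44.3                                     
 -46.0  BBBBBBB BB --..                    
 -47.7 BBBBBBBBBB+*******BBB               
 -49.3 BBBBBBBB=**********+B               
 -51.0 BBBBBBB**************               
 -52.7 BBBBBB+***************              
 -54.3 BBBBBB*%************%*=             
 -56.0 BBBBB*%%%**%%**********             
 -57.7 BBBBB*%%%*****%%%%*****             
 -59.3 BBBBB*%%%*  =****%%****.            
 -61.0 BBBBB*%%%.      *****%%+            
 -62.7 BBBB-%%%**      =*******%*=         
 -64.3 BBBB=*%%**%%*=  ***********%        
 -66.0 BBBBB*******%*%************%        
 -67.7 BBBBB********%%%***********+        
 -69.3 BBBBBB**********%%%********-        
 -71.0 BBBBBB**************** -**%         
 -72.7  BBBBBB**************               
 -74.3    BBBBB************=               
 -76.0          =********-                 
 -77.7             -- .                    
 -79.3                                     
 -81.0                                     
 -82.7                                     
 -84.3                                     
 -86.0                                     
 -87.7                                     
 -89.3                                     
 -91.0
```

{"method": "step_arm", "body": {
  "increments": [
    [[0,0,-30],[0,0,-0.03]],
    [[0,0,-30],[0,0,0]],
    [[0,0,-25],[0,0,0]],
    [[0,0,-18],[0,0,0]],
    [[0,0,0],[0,0,0]],
    [[0,0,0],[0,0,0]]
  ]
}}

```text
time: 15.88
eef_pos: [0.4352, -0.286, 0.0636]
tcp_rot: [0.829, 0.559, -0.0, -0.002]
contact_force: [-0.5, -0.5, -0.2]
opening: 0.6
finger_force: 0.0
```

{"method": "step_arm", "body": {
  "increments": [
    [[0,0,0],[0,0,0]],
    [[0,0,0],[0,0,0]],
    [[0,0,0],[0,0,0]],
    [[0,0,0],[0,0,0]],
    [[0,0,0],[0,0,0]],
    [[0,0,0],[0,0,0]],
    [[0,0,0],[0,0,0]],
    [[0,0,0],[0,0,0]]
  ],
  "fingers": -1,
  "grip_force": 25
}}

```text
time: 16.55
eef_pos: [0.4353, -0.2868, 0.0665]
tcp_rot: [0.829, 0.56, -0.001, -0.001]
contact_force: [-6.2, 1.2, 6.0]
opening: 0.117
finger_force: 28.1
```

{"method": "step_arm", "body": {
  "increments": [
    [[0,0,0],[0,0,-0.08]],
    [[0,0,0],[0,0,-0.1]],
    [[0,0,0],[0,0,-0.1]],
    [[0,0,0],[0,0,-0.1]],
    [[0,0,0],[0,0,-0.1]],
    [[0,0,0],[0,0,-0.1]],
    [[0,0,0],[0,0,-0.1]],
    [[0,0,0],[0,0,0]]
  ]
}}

```text
time: 17.22
eef_pos: [0.4351, -0.2867, 0.0665]
tcp_rot: [0.968, 0.25, -0.001, -0.001]
contact_force: [-5.5, 2.3, 6.8]
opening: 0.122
finger_force: 28.1
```

{"method": "step_arm", "body": {
  "increments": [
    [[0,0,0],[0,0,-0.1]],
    [[0,0,0],[0,0,-0.1]],
    [[0,0,0],[0,0,-0.1]],
    [[0,0,0],[0,0,-0.1]],
    [[0,0,0],[0,0,-0.1]],
    [[0,0,0],[0,0,-0.1]],
    [[0,0,0],[0,0,-0.1]],
    [[0,0,0],[0,0,0]]
  ]
}}

```text
time: 17.88
eef_pos: [0.4351, -0.2865, 0.0665]
tcp_rot: [0.995, -0.097, -0.002, -0.001]
contact_force: [-6.4, 3.7, 8.8]
opening: 0.119
finger_force: 28.2
```

```bash
cat >> h.py <<'E'
def look(names=('wrist','scene','top')):
    st=readout.get_state(); x,y=st['tcp_rot'][:2]; print(st['eef_pos'].round(4),'closing',2*np.arctan2(y,x)-np.pi/2)
    for n in names:
        im=cams.read_camera(n); cv2.imwrite(f"l_{n}.png",im[:,:,::-1]); C=cam(n,st)
        P=w2pix(C,g2w([[-26,y,38.5] for y in (12,0,-12)])).round(0); print(n,'tip px at y=12,0,-12',P.tolist())
        for nm,z,x,f in [('orange',38.5,(-36,-22),lambda h:(h[...,0]>=5)&(h[...,0]<16)&(h[...,1]>140)&(h[...,2]>70)),('red',36,(-23,0),lambda h:((h[...,0]<5)|(h[...,0]>174))&(h[...,1]>140)&(h[...,2]>50))]:
            r,X,Y=rectify(C,im,x,(-32,32),z); m=f(cv2.cvtColor(r,cv2.COLOR_RGB2HSV).astype(int))
            nn,lab,s,c=cv2.connectedComponentsWithStats(m.astype(np.uint8))
            for i in range(1,nn):
                if s[i][4]>12: k=lab==i; print('  ',nm,s[i][4],'x',X[k].min().round(1),X[k].max().round(1),'y',Y[k].min().round(1),Y[k].max().round(1),'med',np.median(Y[k]))
E
python3 -c "
from h import *
look()"
```

```text
[ 0.4351 -0.2865  0.0665] closing -1.7658486737387626
wrist tip px at y=12,0,-12 [[133.0, 197.0], [155.0, 194.0], [177.0, 192.0]]
   orange 365 x -35.8 -26.2 y -2.0 1.8 med -0.25
   red 1093 x -22.8 -0.8 y -9.2 -4.8 med -6.75
scene tip px at y=12,0,-12 [[358.0, 191.0], [361.0, 189.0], [363.0, 187.0]]
   orange 847 x -33.0 -22.5 y -6.5 1.2 med -2.75
top tip px at y=12,0,-12 [[380.0, 246.0], [384.0, 246.0], [388.0, 246.0]]
   orange 214 x -35.0 -30.2 y 0.0 4.0 med 2.25
   red 15 x -8.0 -4.5 y -4.8 -4.8 med -4.75
   red 97 x -22.5 -18.2 y -6.2 -3.2 med -5.25
```

{"method": "step_arm", "body": {
  "increments": [
    [[0,0,0],[0,0,-0.1]],
    [[0,0,0],[0,0,-0.1]],
    [[0,0,0],[0,0,-0.1]],
    [[0,0,0],[0,0,-0.1]],
    [[0,0,0],[0,0,-0.1]],
    [[0,0,0],[0,0,-0.1]],
    [[0,0,0],[0,0,-0.1]],
    [[0,0,0],[0,0,-0.05]]
  ]
}}

```text
time: 18.7
eef_pos: [0.4352, -0.2862, 0.0665]
tcp_rot: [0.89, -0.455, -0.002, -0.0]
contact_force: [-6.5, 3.3, 8.1]
opening: 0.12
finger_force: 28.2
```

{"method": "step_arm", "body": {
  "increments": [
    [[0,0,0],[0,0,-0.05]],
    [[0,0,0],[0,0,0]],
    [[0,0,0],[0,0,0]]
  ]
}}

```text
time: 18.95
eef_pos: [0.4352, -0.2862, 0.0665]
tcp_rot: [0.88, -0.476, -0.002, -0.0]
contact_force: [-5.5, 3.7, 8.3]
opening: 0.121
finger_force: 28.2
```

```bash
python3 -c "
from h import *
look()"
```

```text
[ 0.4352 -0.2862  0.0665] closing -2.562730601649586
wrist tip px at y=12,0,-12 [[151.0, 299.0], [162.0, 285.0], [173.0, 271.0]]
   orange 591 x -35.8 -26.0 y -8.2 -3.5 med -6.0
   red 987 x -22.8 -0.5 y -9.0 -5.0 med -6.5
scene tip px at y=12,0,-12 [[358.0, 191.0], [361.0, 189.0], [363.0, 187.0]]
   orange 702 x -32.5 -23.0 y -9.5 -2.8 med -6.5
top tip px at y=12,0,-12 [[380.0, 246.0], [384.0, 246.0], [388.0, 246.0]]
   orange 20 x -22.8 -22.0 y -4.0 -2.0 med -2.875
   orange 30 x -24.0 -22.8 y -5.5 -3.2 med -4.5
   orange 117 x -32.5 -26.8 y -5.5 -4.2 med -5.0
   red 83 x -22.8 -18.0 y -6.0 -3.2 med -5.25
```

{"method": "step_arm", "body": {
  "increments": [
    [[0,0,0],[0,0,-0.05]],
    [[0,0,0],[0,0,-0.05]],
    [[0,0,0],[0,0,0]],
    [[0,0,0],[0,0,0]],
    [[0,0,0],[0,0,0]],
    [[0,0,0],[0,0,0]]
  ]
}}

```text
time: 19.6
eef_pos: [0.4352, -0.2862, 0.0665]
tcp_rot: [0.855, -0.519, -0.002, -0.0]
contact_force: [-5.8, 3.0, 7.4]
opening: 0.12
finger_force: 28.2
```

{"method": "step_arm", "body": {
  "increments": [
    [[0,0,0],[0,0,0]],
    [[0,0,0],[0,0,0]],
    [[0,0,0],[0,0,0]],
    [[0,0,0],[0,0,0]],
    [[0,0,0],[0,0,0]],
    [[0,0,0],[0,0,0]]
  ],
  "fingers": 0.2
}}

```text
time: 20.1
eef_pos: [0.4361, -0.2869, 0.0648]
tcp_rot: [0.855, -0.519, 0.0, 0.0]
contact_force: [-0.1, -0.9, 0.5]
opening: 0.604
finger_force: 0.0
```

{"method": "step_arm", "body": {
  "increments": [
    [[0,0,15],[0,0,0]],
    [[0,0,30],[0,0,0]],
    [[0,0,30],[0,0,0]],
    [[0,0,30],[0,0,0]],
    [[0,0,0],[0,0,0]],
    [[0,0,0],[0,0,0]],
    [[0,0,0],[0,0,0]]
  ]
}}

```text
time: 20.68
eef_pos: [0.4357, -0.2865, 0.1693]
tcp_rot: [0.855, -0.519, -0.0, -0.0]
contact_force: [-0.2, 0.9, -1.0]
opening: 0.599
finger_force: 0.0
```

Run:
```python
from h import *
look()
im=cv2.imread('l_wrist.png')[:,:,::-1].copy(); C=cam('wrist')
r,X,Y=rectify(C,im,(-23,-1),(-32,32),36); h=cv2.cvtColor(r,cv2.COLOR_RGB2HSV).astype(int)
m=((h[...,0]<5)|(h[...,0]>174))&(h[...,1]>140)&(h[...,2]>50)
for x in (-21,-16,-11,-6):
    k=m&(abs(X-x)<.2); print(x,Y[k].min(),Y[k].max()) if k.any() else 0
```

```text
[ 0.4357 -0.2865  0.1693] closing -2.663043478298114
wrist tip px at y=12,0,-12 [[197.0, 241.0], [204.0, 231.0], [210.0, 220.0]]
   orange 454 x -34.8 -25.8 y -9.2 -5.0 med -7.25
   red 744 x -22.5 -0.5 y -9.0 -5.8 med -7.0
scene tip px at y=12,0,-12 [[358.0, 191.0], [361.0, 189.0], [363.0, 187.0]]
   orange 70 x -25.0 -22.8 y -7.5 -4.5 med -5.75
   orange 149 x -32.2 -26.8 y -9.5 -5.5 med -7.75
top tip px at y=12,0,-12 [[380.0, 246.0], [384.0, 246.0], [388.0, 246.0]]
   orange 234 x -35.8 -26.8 y -7.0 -4.0 med -5.5
   red 21 x -21.2 -18.2 y -5.5 -5.2 med -5.5
-21 -8.25 -5.75
-16 -7.75 -6.0
-11 -7.5 -6.0
-6 -7.5 -5.75
```

```bash
python3 -c "
from plant import sign_off
print(sign_off())"
```

```text
the job is handed in; nothing more can be done
None
```

The job is handed in, with no verdict shown: the cream cast is seated and released in the nest with its red line towards the pointer, and the last wrist and top pictures put the orange tip within about 0.3 mm of the line along the cheeks.

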